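# Free the pawl of the ratchet lift and let the study model down

## Task

Take the blue-handled rod from its tray, slip its steel end under the red pawl of the ratchet lift, ease the pawl up gently by feel, never forcing it against its stop, and hold it clear until the platform with the little model house has sunk all the way down. Then draw the rod out and lay it flat back in its tray; keep your fingers off the lift and leave the mug, paint jar and tape roll where they are.

Things in the scene. Friction and masses are not known exactly. Their poses are not given: they have to be found in the camera images.
- stand: Ratchet lift, fixed to the table: grey base plate 12 mm thick, aluminium mast 326 mm high, orange and red parts. Origin on the table; x away from its front, y towards the platform, z up. In mm: plate x -70 to 130, y -110 to 200; mast x 29 to 61, y -16 to 16; platform with model x -45 to 105, y 45 to 185; pawl gear at y -100 to 35 in front of the mast.
- pawl_gap (a point): Nominal lifting point: underside of the red pawl, middle of its width, 166 mm above the table, x -15, y -50 mm from the stand's origin, same axes. Fixed to the stand, NOT the pawl: the head with wheel and pawl is clamped at an unmarked height up to 12 mm above or below nominal, so feel (or see) the true height. Open space: 43 mm below the pawl, 14 mm to either side, free front and rear.
- pawl_pivot (a point): Nominal centre of the pawl's pivot (axis along the stand's x), 170 mm up; off in height like pawl_gap. The pawl: level red bar, 12 mm wide in x, 8 mm high, 92 mm along +y to its nose in the wheel's teeth. Raised 3.5 mm at pawl_gap the nose is clear; at 7.5 mm a hard stop. Lifting takes 1 to 3 N, up to 5 N as the nose drags out; over 6 N is forcing it. Let go, it drops back and catches.
- wheel_center (a point): Nominal centre of the steel ratchet wheel, 64 mm across, 10 mm thick, 12 teeth, axis along the stand's x, 130 mm up; off in height like pawl_gap. It turns as the platform moves, one tooth per 5 mm. Behind it (stand x 4 to 18 mm) the orange head: a cross bar 43 mm or more below the pawl's underside and, behind the pivot, an upright 20 mm wide.
- platform (a joint): How far the platform has come down from its top position, in m: it starts at 0 to 0.03, and 0.100 is fully down (end stop). It sinks by itself, braked, at 20 to 40 mm/s while the pawl is clear, and stands still while the pawl is engaged.
- rod: Release rod, 160 mm long, 90 g: blue handle 80 long, 16 wide, 22 mm high, and in line with it a steel rod of 8 mm diameter with a round end. Origin: on its axis at the balance point, 20 mm behind the handle's front end (a good place to grip across the width); x along the rod to the steel tip at x = 100 mm; z up as it lies, the axis 11 mm above the tray's floor.
- tray: Low open wooden tray, fixed, 270 x 120 mm outside, walls 6 mm thick and 14 mm high, floor 6 mm thick. Origin: centre of its underside, on the table; x along its length (the rod lies with its steel end to +x), z up.
- mug: Blue mug, 76 mm across, 85 mm high, a bystander. Origin: centre of its underside.
- paint_jar: Amber paint jar with black cap, 56 mm across, 70 mm high, a bystander. Origin: centre of its underside.
- tape_roll: Yellow tape roll lying flat, 90 mm across, 24 mm high, a bystander. Origin: centre of its underside.
There are look-alikes about, which are no part of the job. Several things have the shape of the rod; the one meant has the colours described above.

How it is judged:
On the way, in this order (a step that is already met when the one before it is completed fails the run):
1. the rod is lifted out of its tray (z of rod in the frame of tray above 0.06 m), for 0.1 s.
2. the platform is sinking while the rod holds the pawl up (value of joint platform above 0.045 m and contact force between rod and stand above 0.3 N), for 0.05 s.
3. the platform is fully down, the rod not yet back in the tray (value of joint platform above 0.097 m and z of rod in the frame of tray above 0.05 m), for 0.2 s.
At the end, for the whole second after the job is handed in: The platform is within 3 mm of fully down, and the rod lies flat on the floor of its tray (level within 0.1 rad, its origin less than 24 mm above the table, within 85 mm of the tray's middle along it and 55 mm across it), let go and at rest (value of joint platform above 0.097 m and x of rod in the frame of tray between -0.085 and 0.085 m and y of rod in the frame of tray between -0.055 and 0.055 m and z of rod in the frame of tray below 0.024 m and angle between rod's own x axis and vertical between 1.47 and 1.67 rad and linear speed of rod below 0.02 m/s); the robot touches nothing.
It fails at once if the rod presses on any part of the lift with more than 6 N (contact force between rod and stand above 6 N).
It fails at once if the fingers or the arm press on the lift (contact force between any of the fingers, the arm and stand above 1 N).
It fails at once if the mug, the paint jar or the tape roll is moved more than 30 mm (distance of any of mug, paint_jar, tape_roll from where it was at the start of the episode above 0.03 m).
It also fails if it takes over 62 s, if anything falls off the work surface, if the arm or the gripper's body presses on something with over 40 N, if the wrist force passes 120 N, or if a joint passes its speed limit or range.

## Robot

A 6-joint arm with a two-finger parallel gripper is mounted at the origin on the work surface. World frame = base frame: x ahead of the robot, y to its left, z up, the work surface at z = 0. Lengths are in m, angles in rad, forces in N, time in s.
With the tool pointing down it reaches from about 0.25 to 0.85 m from the base axis. Payload 12.5 kg.
Tool frame: the origin (TCP) lies midway between the tips of the shut fingers; the grasp point (between the pads) lies 19 mm behind it; z points along the fingers, y is the line along which they close (so a half turn about z gives the same grasp; the last joint's range is limited). The gripper opens to 93 mm and grips with 3 to 60 N. Pads are 15 mm wide; open, the fingers measure 128 mm over their backs; the gripper's body (75 mm by 188 mm) begins 65 mm behind the grasp point.
Start: joints at [-1.321, 0.351, 1.652, -0, 1.139, -0.085], TCP at [0.181, -0.519, 0.219] pointing down, gripper open.
Joint ranges: [-2.75, 2.75], [-0.79, 2.1], [0.01, 2.65], [-1.57, 4.71], [0.07, 3.14], [-2.87, 2.87]. Speed limits (rad/s): [2.22, 2.22, 2.79, 3.14, 3.14, 3.14].

## Interface

Orientations are given as a 3x3 rotation matrix whose columns are the frame's x, y, z axes.
In Python, from cell import sensors, camera, hand_in, models gives the robot as it stands.
- The arm moves only by the tool drive_tool, never from a script. Its argument "targets" is a list of rows, each an object of numbers: "tx", "ty", "tz": the shift along the tool's x, y, z in m; "ax", "ay", "az": the turn, a rotation vector about the tool's x, y, z in degrees; "hand": the closure, from -1 (fully open) to 1 (shut), so that 0 is half open. A call has 1 to 5 rows; each row shifts and turns the commanded pose from where the row before left it, along the tool's axes as they then stand; what a row does not reach is not made up. A row lasts 1/10 s, in which the tool goes at most 50 mm and 8.59 degrees, less where a joint would pass 70% of its speed; a pose out of reach is approached as far as the arm can. A call with a gripper value outside its range is refused whole. The fingers move at their own pace and stop on an object; "force" is the grip in N (left out, the last holds). Time passes only in rows, so rows that do not move let the fingers close. It gives the time, the measured TCP pose, the force, the opening and the grip force at its end, in the units of the state.
- sensors.state(): the state, without advancing time (a new reading comes with each control period).
- camera(name): name is "side" or "top" or "wrist"; returns a dict with "img" (420x560x3 uint8, red, green, blue), "range_z" (420x560 float32, m along the optical axis (not along the pixel's ray), 0 where there is no reading), "camera_matrix" (3x3 intrinsics, pixels), "rvec" (rotation vector, rad) and "tvec" (3), from world to camera coordinates, as OpenCV has them; the wrist camera has in their place "tool_from_camera" (4x4, takes a point from camera to tool coordinates, whose origin is the TCP and whose axes are the flange's). Camera axes: x right, y down, z forward; pixel columns grow to the right and rows downward; lengths in m; the calibration is good to about 2 mm. The wrist camera is an equidistant fisheye: a pixel r from the principal point sees the ray r / f radians off the axis. A picture is of the moment at which its call begins: read the wrist's pose just before it.
- hand_in(): hands the job in; it is judged then, once.
Trained networks look in the newest picture that a camera, given by its name, has taken for a name from the list of things; names that differ only in an ending like _2 or _b are one class to them, and where a whole thing is asked for, a point or a joint stands for the part that bears it (a point fixed in the world has none). Each returns a list of dicts, best first, with "confidence" (0 to 1); they miss things now and then, are a little off and sometimes report something else, mostly with a low value. They report only what shows in the picture. A call takes as long as a camera call. They do not tell look-alikes from the thing itself.
- models.silhouettes(camera, name): "region" (420x560 bool, what is visible of it) and "extent" ([left, top, width, height] in pixels, round what is visible of it).
- models.spot_point(camera, name): "centre" ([column, row] in pixels: a listed point, or the origin of a listed thing).
The state is a dict: "time_s": time; "qpos": joint angles; "qvel": joint speeds; "effort": joint torques, N m; "tcp_pos": TCP position; "ee_rot": TCP orientation; "contact_force": force on the tool from outside, world axes, zero at the start; "wrist_torque": the same for the moment, N m; "finger_gap": opening from 0.0 (shut) to 1.0 (fully open); "finger_force": force on a finger pad.
Only numpy, scipy, OpenCV 4.12 (cv2) and the standard library are available. Lean on these libraries where they do the work, as an engineer would, in place of code of your own. Each camera call takes 0.05 s, during which the arm holds its last target. There are 200 camera calls.

## Working session

There is one attempt and no reset: what is moved stays moved. The work goes in short steps, Python scripts to look and compute and a tool call to move; the robot and the scene stay as the last step left them, time stands still between calls to the robot, and variables do not carry over. Pictures are saved under pics/ and viewed, at most 10 in all, crops included, and the job is handed in when it is done.

Besides the shell and the picture viewer there is one more tool, called after "Request:" as name(argument=value, ...) on one line, values as JSON. drive_tool: Moves the arm, as the interface text tells. Its arguments: {"type":"object","properties":{"targets":{"type":"array"},"force":{"type":"number"}},"required":["targets"]}

```bash
mkdir -p pics; ls; cat > h.py <<'E'
import numpy as np, cv2
from cell import sensors, camera, hand_in, models
def world(c,u,v,z=None):
    # pixel(s) -> world by range z
    K=c["camera_matrix"]; R=cv2.Rodrigues(np.array(c["rvec"],float))[0]; t=np.array(c["tvec"],float).ravel()
    u=np.atleast_1d(u).astype(float); v=np.atleast_1d(v).astype(float)
    d=c["range_z"][v.round().astype(int),u.round().astype(int)] if z is None else z
    p=np.stack([(u-K[0,2])/K[0,0]*d,(v-K[1,2])/K[1,1]*d,d*np.ones_like(u)],1)
    return (p-t)@R
def proj(c,P):
    return cv2.projectPoints(np.array(P,float).reshape(-1,3),np.array(c["rvec"],float),np.array(c["tvec"],float),c["camera_matrix"],None)[0][:,0]
def save(img,n): cv2.imwrite("pics/"+n,cv2.cvtColor(img,cv2.COLOR_RGB2BGR))
E
python3 - <<'E'
from h import *
for n in ["top","side"]:
    c=camera(n); save(c["img"],n+"0.png"); np.savez(n+".npz",**c)
    R=cv2.Rodrigues(np.array(c["rvec"],float))[0]; print(n,-R.T@np.array(c["tvec"]).ravel(),R[2])
    for k in ["stand","rod","tray","mug","paint_jar","tape_roll"]:
        for s in models.silhouettes(n,k)[:4]:
            v,u=np.nonzero(s["region"]); d=c["range_z"][v,u]; m=d>0
            P=world(c,u[m],v[m])
            print(n,k,round(s["confidence"],2),s["extent"],np.median(P,0).round(3),P.min(0).round(3),P.max(0).round(3))
    for k in ["pawl_gap","pawl_pivot","wheel_center","rod","tray","stand"]:
        for s in models.spot_point(n,k)[:4]:
            print(n,k,round(s["confidence"],2),np.round(s["centre"],1),world(c,*s["centre"]).round(3))
print(sensors.state())
E
```

```text
pics
top [ 0.37879836 -0.02503833  1.2384884 ] [ 0.10926254  0.01936914 -0.9938242 ]
top stand 0.6 [133.0, 93.6, 127.2, 97.9] [0.665 0.206 0.122] [ 0.581  0.056 -0.004] [0.813 0.4   0.332]
top rod 0.83 [430.7, 230.2, 32.8, 53.4] [ 0.422 -0.428  0.019] [ 0.332 -0.48   0.001] [ 0.473 -0.398  0.028]
top rod 0.79 [207.4, 222.8, 22.1, 60.1] [0.426 0.161 0.019] [ 0.329  0.136 -0.005] [0.48  0.2   0.029]
top rod 0.76 [270.0, 230.3, 58.9, 8.1] [ 0.458 -0.065  0.02 ] [ 0.446 -0.121 -0.003] [0.473 0.035 0.027]
top rod 0.72 [367.4, 187.5, 11.9, 56.9] [ 0.487 -0.24   0.025] [ 0.425 -0.26   0.002] [ 0.581 -0.223  0.034]
top tray 0.91 [341.1, 167.5, 61.1, 106.2] [ 0.489 -0.241  0.006] [ 0.349 -0.319 -0.007] [ 0.633 -0.159  0.024]
top tray 0.26 [133.2, 93.6, 130.1, 96.4] [0.665 0.206 0.122] [ 0.579  0.056 -0.006] [0.843 0.403 0.332]
top mug 0.66 [94.0, 241.9, 48.9, 32.0] [0.392 0.432 0.038] [ 0.35   0.378 -0.003] [0.435 0.493 0.09 ]
top paint_jar 0.92 [382.9, 128.9, 26.6, 27.9] [ 0.694 -0.302  0.067] [ 0.671 -0.344 -0.003] [ 0.746 -0.279  0.076]
top paint_jar 0.66 [91.6, 240.0, 48.7, 35.2] [0.392 0
[... 2522 characters left out ...]
 1.13907993e+00, -8.45998554e-02]), 'qvel': array([-0.00079453,  0.00021731,  0.00206221,  0.00081313, -0.00154837,
       -0.0007397 ]), 'effort': array([-2.67706680e-03, -4.97260594e+01, -2.85489821e+01,  6.98564015e-02,
        2.20170192e-02, -8.05503248e-06]), 'tcp_pos': array([ 0.18071167, -0.5194447 ,  0.21863074]), 'ee_rot': array([[ 9.44479892e-01,  3.28569220e-01, -3.95989268e-05],
       [ 3.28569219e-01, -9.44479893e-01, -1.38750212e-05],
       [-4.19592950e-05,  9.36900703e-08, -9.99999999e-01]]), 'contact_force': array([-0.13312883, -0.51551296, -0.30659169]), 'wrist_torque': array([-0.0103686 ,  0.00970013,  0.01616528]), 'finger_force': 0.0, 'finger_gap': 1.0026034368093866}
```

View pics/top0.png

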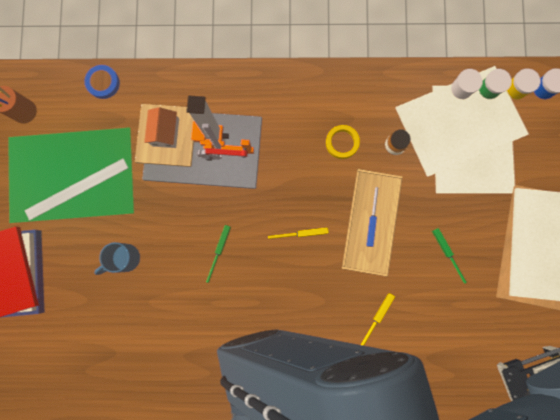

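```bash
python3 - <<'E'
import cv2,numpy as np
s=cv2.imread("pics/side0.png");t=cv2.imread("pics/top0.png")
a=cv2.resize(s[90:235,295:395],None,fx=4,fy=4,interpolation=3)
b=cv2.resize(s[270:340,225:360],None,fx=2.9,fy=2.9,interpolation=3)
c=cv2.resize(t[160:280,335:410],None,fx=3,fy=3,interpolation=3)
o=np.zeros((600,800,3),np.uint8)
o[:580,:400]=a; o[:203,405:405+391]=b[:203,:391]; o[220:580,405:630]=c
cv2.imwrite("pics/crop1.png",o)
E
```

```text
(no output)
```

View pics/crop1.png

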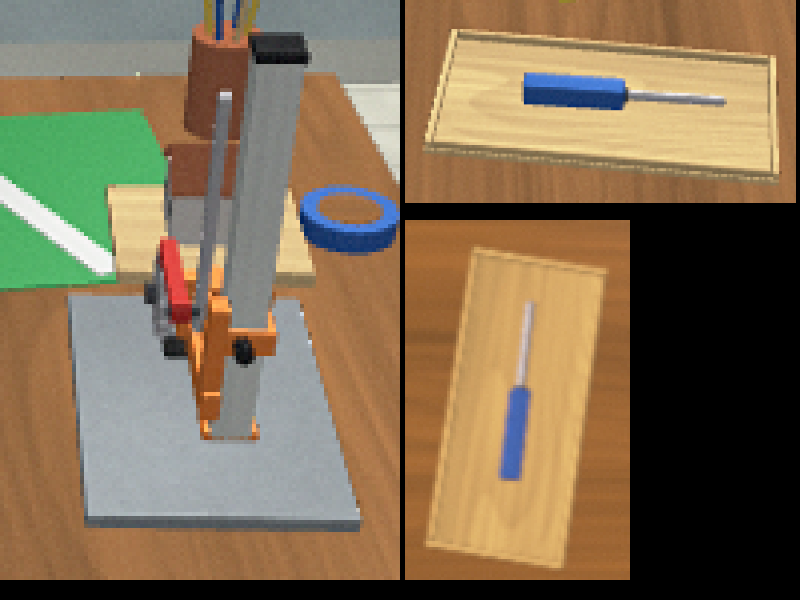

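Candidates (top image): blue-handled rod in the tray (372,225); green ones at (219,245) and (449,255); yellow ones at (300,233) and (380,315). The blue one in the tray fits the description, and the crop shows its steel end pointing up (+x world). Next I measure the rod and the stand.

```bash
python3 - <<'E'
from h import *
def pts(n,mask):
    c=dict(np.load(n+".npz")); v,u=np.nonzero(mask(c["img"].astype(int))&(c["range_z"]>0)); return world(c,u,v)
def inb(P,lo,hi): return P[np.all((P>lo)&(P<hi),1)]
red=lambda i:(i[...,0]>130)&(i[...,1]<60)&(i[...,2]<60)
blue=lambda i:(i[...,2]>i[...,0]+50)&(i[...,2]>100)
anyp=lambda i:i[...,0]>=0
def line(P):
    m=np.median(P[:,:2],0); r=cv2.minAreaRect(P[:,:2].astype(np.float32)*1000)
    vx=cv2.fitLine(P[:,:2].astype(np.float32),cv2.DIST_HUBER,0,.01,.01).ravel()
    return r,np.degrees(np.arctan2(vx[1],vx[0])),vx[2:]
for n in ["top","side"]:
    R=inb(pts(n,red),[.55,0,.1],[.72,.3,.3]); print(n,"red",len(R),line(R),"z",np.percentile(R[:,2],[5,25,50,75,95]).round(4))
    B=inb(pts(n,blue),[.34,-.32,.01],[.62,-.16,.05]); print(n,"blue",len(B),line(B),"z",np.percentile(B[:,2],[5,50,95]).round(4))
    T=inb(pts(n,anyp),[.34,-.34,.003],[.65,-.14,.05]);print(n,"tray",len(T),line(T)[0])
    G=inb(pts(n,lambda i:(abs(i[...,0]-i[...,2])<25)),[.53,0,.007],[.9,.45,.018]); print(n,"plate",len(G),line(G)[0], np.median(G[:,2]))
    A=inb(pts(n,anyp),[.55,.1,.06],[.85,.45,.3]); 
E
```

```text
top red 158 (((638.2695922851562, 127.22528076171875), (95.30908966064453, 12.71169662475586), 87.38014221191406), np.float32(85.96394), array([0.63878804, 0.12742668], dtype=float32)) z [0.1737 0.1757 0.1771 0.1787 0.1816]
top blue 169 (((464.7073669433594, -235.51657104492188), (15.011863708496094, 77.78085327148438), 82.29411315917969), np.float32(-8.324512), array([ 0.4641072 , -0.23540807], dtype=float32)) z [0.0239 0.0275 0.032 ]
top tray 4635 ((495.31024169921875, -240.1556396484375), (199.58578491210938, 309.1551208496094), 89.97894287109375)
top plate 3729 ((668.3482666015625, 254.6888885498047), (215.81924438476562, 419.54034423828125), 7.142573356628418) 0.011969444132259819
side red 18 (((637.8528442382812, 121.52436828613281), (89.913330078125, 11.964770317077637), 87.97811126708984), np.float32(88.22013), array([0.6337593 , 0.11257392], dtype=float32)) z [0.1742 0.177  0.1776 0.1792 0.1812]
side blue 352 (((465.0460510253906, -239.00057983398438), (19.232505798339844, 78.38568115234375), 81.01129150390625), np.float32(-8.037697), array([ 0.4514757 , -0.24126716], dtype=float32)) z [0.0119 0.0262 0.0299]
side tray 5195 ((494.76715087890625, -240.06646728515625), (307.2535095214844, 199.52940368652344), 0.3165190517902374)
side plate 2829 ((690.8228149414062, 213.36497497558594), (313.5317077636719, 199.0446319580078), 85.75306701660156) 0.011979512233498373
```

Request:
drive_tool(targets=[{"az":6.83,"hand":0.1},{"az":6.83,"hand":0.1},{"az":6.83,"hand":0.1},{"az":6.83,"hand":0.1},{"tx":0.029,"ty":-0.0356,"hand":0.1}])

```text
schema error: expected keys tx, ty, tz, ax, ay, az, hand
```

Request:
drive_tool(targets=[{"tx":0.029,"ty":-0.0356,"hand":0.1},{"tx":0.029,"ty":-0.0356,"hand":0.1},{"tx":0.029,"ty":-0.0356,"hand":0.1},{"tx":0.029,"ty":-0.0356,"hand":0.1},{"tx":0.029,"ty":-0.0356,"hand":0.1}])

```text
schema error: expected keys tx, ty, tz, ax, ay, az, hand
```

Request:
drive_tool(targets=[{"tx":0.029,"ty":-0.0356,"hand":0.1},{"tx":0.029,"ty":-0.0356,"hand":0.1},{"tx":0.029,"ty":-0.0356,"hand":0.1},{"tz":0.04,"hand":0.1},{"tz":0.04,"hand":0.1}])

```text
schema error: expected keys tx, ty, tz, ax, ay, az, hand
```

All keys are needed in every row.

Request:
drive_tool(targets=[{"tx":0,"ty":0,"tz":0,"ax":0,"ay":0,"az":6.83,"hand":0.1},{"tx":0,"ty":0,"tz":0,"ax":0,"ay":0,"az":6.83,"hand":0.1},{"tx":0,"ty":0,"tz":0,"ax":0,"ay":0,"az":6.83,"hand":0.1},{"tx":0,"ty":0,"tz":0,"ax":0,"ay":0,"az":6.83,"hand":0.1},{"tx":0.029,"ty":-0.0356,"tz":0,"ax":0,"ay":0,"az":0,"hand":0.1}])

```text
time_s: 1.8
tcp_pos: [0.2128, -0.4902, 0.2185]
ee_rot: [[0.989, -0.15, -0.0], [-0.15, -0.989, -0.001], [-0.0, 0.001, -1.0]]
contact_force: [0.7, 0.4, -0.6]
finger_gap: 0.616
finger_force: 0.0
```

Request:
drive_tool(targets=[{"tx":0.029,"ty":-0.0356,"tz":0,"ax":0,"ay":0,"az":0,"hand":0.1},{"tx":0.029,"ty":-0.0356,"tz":0,"ax":0,"ay":0,"az":0,"hand":0.1},{"tx":0.029,"ty":-0.0356,"tz":0,"ax":0,"ay":0,"az":0,"hand":0.1},{"tx":0.029,"ty":-0.0356,"tz":0,"ax":0,"ay":0,"az":0,"hand":0.1},{"tx":0.029,"ty":-0.0356,"tz":0,"ax":0,"ay":0,"az":0,"hand":0.1}])

```text
time_s: 2.3
tcp_pos: [0.3844, -0.3312, 0.2188]
ee_rot: [[0.99, -0.142, 0.0], [-0.142, -0.99, -0.0], [0.0, 0.0, -1.0]]
contact_force: [0.8, -0.3, 0.3]
finger_gap: 0.449
finger_force: 0.0
```

Request:
drive_tool(targets=[{"tx":0.029,"ty":-0.0356,"tz":0,"ax":0,"ay":0,"az":0,"hand":0.1},{"tx":0.029,"ty":-0.0356,"tz":0,"ax":0,"ay":0,"az":0,"hand":0.1},{"tx":0.029,"ty":-0.0356,"tz":0,"ax":0,"ay":0,"az":0,"hand":0.1},{"tx":0,"ty":0,"tz":0.04,"ax":0,"ay":0,"az":0,"hand":0.1},{"tx":0,"ty":0,"tz":0.04,"ax":0,"ay":0,"az":0,"hand":0.1}])

```text
time_s: 2.8
tcp_pos: [0.4858, -0.2384, 0.1383]
ee_rot: [[0.99, -0.139, 0.002], [-0.139, -0.99, -0.001], [0.003, 0.001, -1.0]]
contact_force: [0.5, -0.4, -1.0]
finger_gap: 0.452
finger_force: 0.0
```

```bash
cat >> h.py <<'E'
def wristpts(mask):
    s=sensors.state(); c=camera("wrist"); K=c["camera_matrix"]; i=c["img"].astype(int)
    v,u=np.nonzero(mask(i)&(c["range_z"]>0)); d=c["range_z"][v,u]
    a=(u-K[0,2])/K[0,0]; b=(v-K[1,2])/K[1,1]; r=np.hypot(a,b)+1e-9; k=np.tan(r)/r
    P=np.stack([a*k*d,b*k*d,d,np.ones_like(d)],1)@np.array(c["tool_from_camera"]).T
    return c,u,v,P[:,:3]@np.array(s["ee_rot"]).T+s["tcp_pos"],s
E
python3 - <<'E'
from h import *
c,u,v,P,s=wristpts(lambda i:(i[...,2]>i[...,0]+50)&(i[...,2]>90))
save(c["img"],"w1.png")
m=np.all((P>[.34,-.32,.005])&(P<[.62,-.16,.05]),1);P=P[m]
print(len(P),cv2.minAreaRect(P[:,:2].astype(np.float32)*1000),np.percentile(P[:,2],[5,50,95]),s["tcp_pos"],s["ee_rot"].round(3).tolist(),s["time_s"],s["finger_gap"],s["contact_force"])
E
```

```text
1388 ((466.352294921875, -236.6248779296875), (14.91684627532959, 79.51811218261719), 82.57032012939453) [0.02706837 0.02832484 0.02945888] [ 0.48584785 -0.23837864  0.13832081] [[0.99, -0.139, 0.002], [-0.139, -0.99, -0.001], [0.003, 0.001, -1.0]] 2.8 0.4519726683579824 [ 0.51884546 -0.39008002 -0.9580632 ]
```

View pics/w1.png

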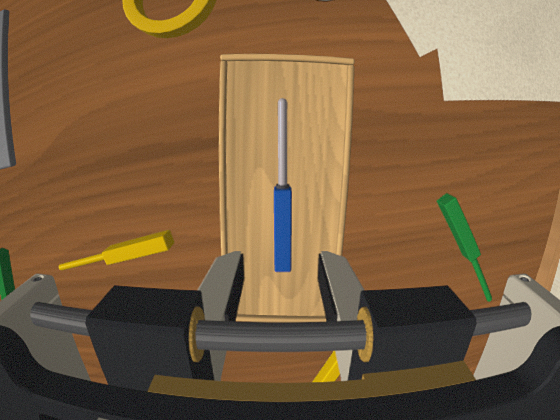

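The wrist view shows the blue handle at (283,230), centred between the fingers, with the steel tip at (283,100). The TCP is over the balance point, so I go down and grip.

Request:
drive_tool(targets=[{"tx":0,"ty":0.001,"tz":0.04,"ax":0,"ay":0,"az":0,"hand":0.1},{"tx":0,"ty":0,"tz":0.04,"ax":0,"ay":0,"az":0,"hand":0.1},{"tx":0,"ty":0,"tz":0.03,"ax":0,"ay":0,"az":0,"hand":0.1},{"tx":0,"ty":0,"tz":0.018,"ax":0,"ay":0,"az":0,"hand":0.1},{"tx":0,"ty":0,"tz":0,"ax":0,"ay":0,"az":0,"hand":0.1}])

```text
time_s: 3.35
tcp_pos: [0.4833, -0.2399, 0.0093]
ee_rot: [[0.99, -0.142, -0.003], [-0.142, -0.99, 0.002], [-0.003, -0.001, -1.0]]
contact_force: [-0.3, -1.1, -0.6]
finger_gap: 0.45
finger_force: 0.0
```

Request:
drive_tool(targets=[{"tx":0,"ty":0,"tz":0,"ax":0,"ay":0,"az":0,"hand":1},{"tx":0,"ty":0,"tz":0,"ax":0,"ay":0,"az":0,"hand":1},{"tx":0,"ty":0,"tz":0,"ax":0,"ay":0,"az":0,"hand":1},{"tx":0,"ty":0,"tz":0,"ax":0,"ay":0,"az":0,"hand":1},{"tx":0,"ty":0,"tz":0,"ax":0,"ay":0,"az":0,"hand":1}], force=50)

```text
time_s: 3.85
tcp_pos: [0.4848, -0.2405, 0.0116]
ee_rot: [[0.99, -0.142, 0.001], [-0.142, -0.99, -0.001], [0.001, 0.001, -1.0]]
contact_force: [-1.9, 0.2, 7.2]
finger_gap: 0.17
finger_force: 50.0
```

Request:
drive_tool(targets=[{"tx":0,"ty":0,"tz":-0.02,"ax":0,"ay":0,"az":0,"hand":1},{"tx":0,"ty":0,"tz":-0.04,"ax":0,"ay":0,"az":0,"hand":1},{"tx":0,"ty":0,"tz":-0.04,"ax":0,"ay":0,"az":0,"hand":1},{"tx":0,"ty":0,"tz":-0.034,"ax":0,"ay":0,"az":-4.4,"hand":1},{"tx":0,"ty":0,"tz":0,"ax":0,"ay":0,"az":0,"hand":1}])

```text
time_s: 4.35
tcp_pos: [0.4862, -0.2413, 0.1492]
ee_rot: [[0.998, -0.063, 0.007], [-0.063, -0.998, -0.004], [0.007, 0.004, -1.0]]
contact_force: [0.8, -0.3, -0.4]
finger_gap: 0.161
finger_force: 50.0
```

Request:
drive_tool(targets=[{"tx":-0.005,"ty":-0.03,"tz":0,"ax":0,"ay":0,"az":0,"hand":1},{"tx":-0.005,"ty":-0.04,"tz":0,"ax":0,"ay":0,"az":0,"hand":1},{"tx":-0.005,"ty":-0.045,"tz":0,"ax":0,"ay":0,"az":0,"hand":1},{"tx":-0.005,"ty":-0.045,"tz":0,"ax":0,"ay":0,"az":0,"hand":1},{"tx":-0.005,"ty":-0.045,"tz":0,"ax":0,"ay":0,"az":0,"hand":1}])

```text
time_s: 4.85
tcp_pos: [0.4719, -0.0323, 0.1441]
ee_rot: [[0.998, -0.066, -0.001], [-0.066, -0.998, 0.0], [-0.001, -0.0, -1.0]]
contact_force: [0.7, -0.6, -1.1]
finger_gap: 0.162
finger_force: 50.0
```

Request:
drive_tool(targets=[{"tx":-0.006,"ty":-0.045,"tz":0,"ax":0,"ay":0,"az":0,"hand":1},{"tx":0,"ty":-0.045,"tz":0,"ax":0,"ay":0,"az":0,"hand":1},{"tx":0,"ty":-0.045,"tz":0,"ax":0,"ay":0,"az":0,"hand":1},{"tx":0,"ty":-0.035,"tz":0,"ax":0,"ay":0,"az":0,"hand":1},{"tx":0,"ty":0,"tz":0,"ax":0,"ay":0,"az":0,"hand":1}])

```text
time_s: 5.35
tcp_pos: [0.4774, 0.1393, 0.144]
ee_rot: [[0.998, -0.062, -0.001], [-0.062, -0.998, 0.0], [-0.001, -0.0, -1.0]]
contact_force: [0.3, 0.4, -0.9]
finger_gap: 0.169
finger_force: 50.0
```

```bash
cat > look.py <<'E'
from h import *
import sys
n=sys.argv[1]
blue=lambda i:(i[...,2]>i[...,0]+50)&(i[...,2]>90)
red=lambda i:(i[...,0]>120)&(i[...,1]<60)&(i[...,2]<60)
c,u,v,P,s=wristpts(lambda i:i[...,0]>=0)
save(c["img"],n+".png")
i=c["img"].astype(int)
for k,m in (("blue",blue),("red",red)):
    q=m(i)[v,u]&(P[:,2]>.1)&(P[:,0]<.72); Q=P[q]
    if len(Q)<5: continue
    print(k,len(Q),cv2.minAreaRect(Q[:,:2].astype(np.float32)*1000),np.percentile(Q[:,2],[3,10,25,50,75,90,97]).round(4),Q[:,1].min(),Q[:,1].max())
# steel: points in corridor ahead of grip
ex,ey=s["ee_rot"][:,0],s["ee_rot"][:,1]; D=P-s["tcp_pos"]; a=D@ex; b=D@ey
q=(a>.03)&(a<.105)&(abs(b)<.01)&(abs(D[:,2]-.008)<.012)
if q.sum()>5: print("rod",q.sum(),"tip a",a[q].max(),"b mean",np.median(b[q]),"z top",np.percentile(P[q,2],[50,90]),"slope",np.polyfit(a[q],P[q,2],1)[0])
for k in ["pawl_gap","pawl_pivot","wheel_center"]:
    for t in models.spot_point("wrist",k)[:1]:
        j=np.argmin((u-t["centre"][0])**2+(v-t["centre"][1])**2); print(k,t["confidence"],t["centre"],P[j].round(4))
print(s["tcp_pos"],ex,s["time_s"],s["contact_force"],s["finger_gap"])
E
python3 look.py w2
```

```text
blue 2724 ((458.3156433105469, 140.93295288085938), (15.613188743591309, 80.5582504272461), 86.81729888916016) [0.1573 0.1597 0.1603 0.1608 0.1612 0.1616 0.1619] 0.13108332918102336 0.1508221390229529
rod 2273 tip a 0.10024423528277804 b mean -0.0002748714694443307 z top [0.15305163 0.15415411] slope -0.004381706498378243
wheel_center 0.71 [66.8, 279.2] [0.4137 0.3857 0.0369]
[0.47737591 0.13926482 0.14400573] [ 9.98062528e-01 -6.22164963e-02 -5.45081112e-04] 5.35 [ 0.26238716  0.38435008 -0.91346561] 0.1692848351523728
```

View pics/w2.png

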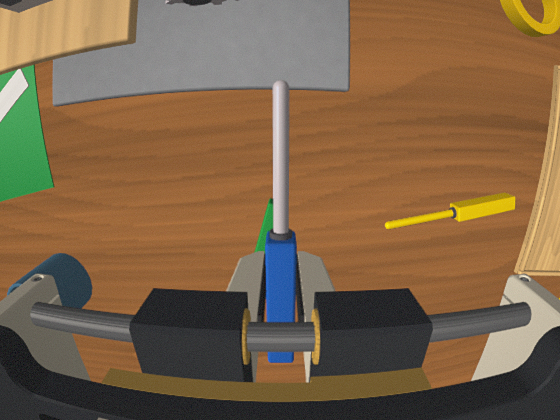

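The rod is held level at (281,160), tip at (281,85). The plate's front edge runs from (55,105) to its right corner at (348,90), which locates the stand.

```bash
python3 - <<'E'
from h import *
c,u,v,P,s=wristpts(lambda i:(abs(i[...,0]-i[...,2])<30))
q=(abs(P[:,2]-.012)<.004)&(u>40)&(u<380)&(v<130)
Q=P[q]; uu=u[q]
# front edge: per column lowest row
E=[]
vv=v[q]
for k in range(90,335,3):
    m=uu==k
    if m.sum(): E.append(Q[m][np.argmax(vv[m])])
E=np.array(E); l=cv2.fitLine(E[:,:2].astype(np.float32),cv2.DIST_HUBER,0,.01,.01).ravel()
F=[]
for k in range(5,80,2):
    m=vv==k
    if m.sum(): F.append(Q[m][np.argmax(uu[m])])
F=np.array(F); r=cv2.fitLine(F[:,:2].astype(np.float32),cv2.DIST_HUBER,0,.01,.01).ravel()
print("front",l,"right",r)
A=np.array([[l[0],-r[0]],[l[1],-r[1]]]); t=np.linalg.solve(A,r[2:]-l[2:]); C=l[2:]+t[0]*l[:2]
y=l[:2]*np.sign(l[1]); x=np.array([y[1],-y[0]]); O=C+.07*x+.11*y
print("corner",C,"yaw",np.degrees(np.arctan2(x[1],x[0])),np.degrees(np.arctan2(r[1],r[0])),"origin",O,"gap",O-.015*x-.05*y)
E
```

```text
front [0.07385124 0.9972693  0.5903143  0.18817507] right [ 0.99693424 -0.07824439  0.6388195   0.06655255]
corner [0.58164006 0.07104028] yaw -4.23522 -4.4876604 origin [0.65957254 0.17557031] gap [0.64092094 0.1268146 ]
```

Request:
drive_tool(targets=[{"tx":0.02,"ty":0,"tz":0,"ax":0,"ay":0,"az":0.7,"hand":1},{"tx":0.02,"ty":0,"tz":0,"ax":0,"ay":0,"az":0,"hand":1},{"tx":0.018,"ty":0,"tz":0,"ax":0,"ay":0,"az":0,"hand":1},{"tx":0.018,"ty":0,"tz":0,"ax":0,"ay":0,"az":0,"hand":1},{"tx":0,"ty":0,"tz":0,"ax":0,"ay":0,"az":0,"hand":1}], force=60)

```text
time_s: 6.1
tcp_pos: [0.5551, 0.129, 0.1444]
ee_rot: [[0.997, -0.08, 0.001], [-0.08, -0.997, 0.0], [0.001, -0.0, -1.0]]
contact_force: [-0.5, -1.1, -0.9]
finger_gap: 0.165
finger_force: 60.0
```

```bash
python3 look.py w3; python3 - <<'E'
from h import *
s=camera("side")["img"]; t=camera("top")["img"];w=cv2.imread("pics/w3.png")[...,::-1]
o=np.zeros((600,800,3),np.uint8)
o[:480,:400]=cv2.resize(s[110:230,290:390],None,fx=4,fy=4,interpolation=3)
o[:300,400:]=cv2.resize(t[105:180,180:280],None,fx=4,fy=4,interpolation=3)
o[300:,400:]=cv2.resize(w,(400,300))
save(o,"crop2.png")
st=sensors.state();print(st["tcp_pos"],st["contact_force"])
E
```

```text
blue 2706 ((536.1666259765625, 131.20040893554688), (15.641122817993164, 80.28311920166016), 85.41722869873047) [0.1581 0.1601 0.1607 0.1612 0.1616 0.162  0.1623] 0.12060962115859876 0.14155588478984132
red 6390 ((654.5175170898438, 126.8990478515625), (100.32128143310547, 40.9977912902832), 85.7721939086914) [0.1761 0.1765 0.1769 0.1774 0.178  0.1793 0.1814] 0.0764853179714037 0.17799871927483651
rod 1774 tip a 0.10025762039061333 b mean -0.0002788584366161482 z top [0.15353616 0.15466151] slope -0.0006314185153197436
pawl_gap 0.8 [273.7, 109.9] [0.6397 0.1254 0.1778]
pawl_pivot 0.73 [367.2, 110.6] [0.6372 0.0882 0.1813]
wheel_center 0.84 [187.6, 113.8] [0.642  0.1609 0.178 ]
[0.55505314 0.12902364 0.1444423 ] [ 9.96821687e-01 -7.96619059e-02  7.10144418e-04] 6.1 [-0.54582167 -1.05677796 -0.93820349] 0.16522015418745734
[0.55300763 0.13028363 0.14472936] [ 0.41932833 -0.27297944 -0.00388467]
```

View pics/crop2.png

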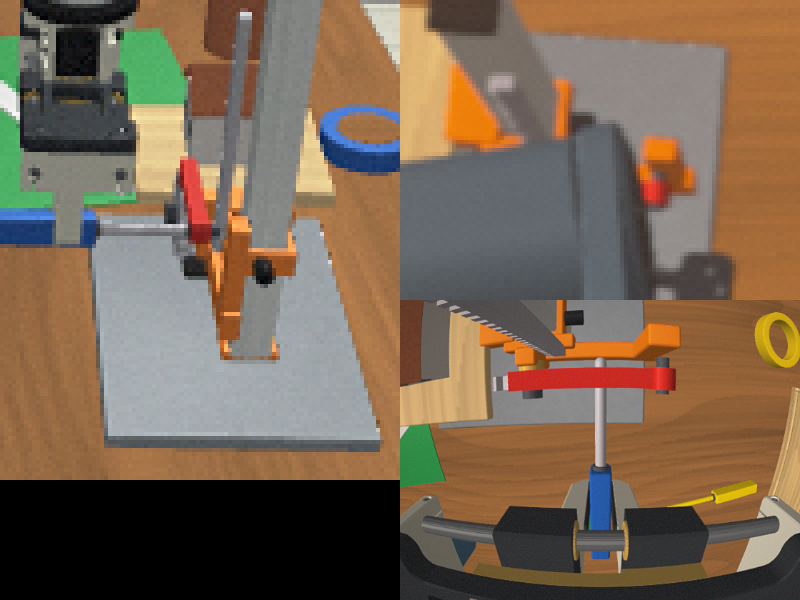

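The wrist inset shows the rod running under the red pawl and past it (tip at 600,360 in the crop), clear to both sides. Pawl top is at 0.1775, so its underside is about 0.1695, with the rod top at 0.154. Now I raise it to just below.

Request:
drive_tool(targets=[{"tx":0,"ty":-0.003,"tz":-0.004,"ax":0,"ay":0,"az":0,"hand":1},{"tx":0,"ty":0,"tz":-0.004,"ax":0,"ay":0,"az":0,"hand":1},{"tx":0,"ty":0,"tz":-0.002,"ax":0,"ay":0,"az":0,"hand":1},{"tx":0,"ty":0,"tz":0,"ax":0,"ay":0,"az":0,"hand":1},{"tx":0,"ty":0,"tz":0,"ax":0,"ay":0,"az":0,"hand":1}])

```text
time_s: 6.9
tcp_pos: [0.5538, 0.1334, 0.1547]
ee_rot: [[0.997, -0.077, 0.0], [-0.077, -0.997, 0.0], [0.0, -0.0, -1.0]]
contact_force: [0.3, 0.4, -0.9]
finger_gap: 0.167
finger_force: 60.0
```

```bash
cat > feel.py <<'E'
from h import *
red=lambda i:(i[...,0]>120)&(i[...,1]<60)&(i[...,2]<60)
F=[];Z=[];
for k in range(5):
    c,u,v,P,s=wristpts(red); F.append(s["contact_force"]); Z.append(s["tcp_pos"])
F=np.array(F);print("F",F.mean(0).round(2),"Fz",F[:,2].round(1),"tcp",np.mean(Z,0).round(4),s["time_s"])
q=(P[:,2]>.165)&(P[:,2]<.2)&(P[:,0]<.66);Q=P[q]; 
z=[np.median(Q[abs(Q[:,1]-y)<.008,2]).round(4) for y in (.09,.11,.125,.14,.155,.168)]; print("pawl z along y",z)
E
python3 feel.py
```

```text
F [ 0.22  0.2  -0.94] Fz [-0.9 -0.6 -0.7 -1.5 -1. ] tcp [0.5538 0.1334 0.1546] 7.1
pawl z along y [np.float64(0.1799), np.float64(0.1774), np.float64(0.1773), np.float64(0.1773), np.float64(0.1772), np.float64(0.1772)]
```

Request:
drive_tool(targets=[{"tx":0,"ty":0,"tz":-0.001,"ax":0,"ay":0,"az":0,"hand":1},{"tx":0,"ty":0,"tz":-0.001,"ax":0,"ay":0,"az":0,"hand":1},{"tx":0,"ty":0,"tz":-0.001,"ax":0,"ay":0,"az":0,"hand":1},{"tx":0,"ty":0,"tz":0,"ax":0,"ay":0,"az":0,"hand":1}])

```text
time_s: 7.55
tcp_pos: [0.554, 0.1334, 0.1578]
ee_rot: [[0.997, -0.077, 0.0], [-0.077, -0.997, 0.0], [0.0, -0.0, -1.0]]
contact_force: [0.3, 0.5, -1.2]
finger_gap: 0.167
finger_force: 60.0
```

```bash
python3 feel.py
```

```text
F [ 0.53  0.05 -1.12] Fz [-1.2 -1.8 -1.1 -0.6 -0.9] tcp [0.5539 0.1334 0.1577] 7.75
pawl z along y [np.float64(0.1799), np.float64(0.1774), np.float64(0.1773), np.float64(0.1772), np.float64(0.1772), np.float64(0.1772)]
```

Request:
drive_tool(targets=[{"tx":0,"ty":0,"tz":-0.0005,"ax":0,"ay":0,"az":0,"hand":1},{"tx":0,"ty":0,"tz":-0.0005,"ax":0,"ay":0,"az":0,"hand":1},{"tx":0,"ty":0,"tz":0,"ax":0,"ay":0,"az":0,"hand":1}])

```text
time_s: 8.1
tcp_pos: [0.5539, 0.1334, 0.1587]
ee_rot: [[0.997, -0.077, 0.0], [-0.077, -0.997, -0.0], [0.0, 0.0, -1.0]]
contact_force: [0.3, -0.7, -0.7]
finger_gap: 0.167
finger_force: 60.0
```

```bash
python3 feel.py
```

```text
F [-0.13  0.06 -0.8 ] Fz [-0.7 -1.6 -0.7 -0.3 -0.7] tcp [0.5539 0.1334 0.1587] 8.3
pawl z along y [np.float64(0.18), np.float64(0.1774), np.float64(0.1773), np.float64(0.1773), np.float64(0.1773), np.float64(0.1772)]
```

Request:
drive_tool(targets=[{"tx":0,"ty":0,"tz":-0.0005,"ax":0,"ay":0,"az":0,"hand":1},{"tx":0,"ty":0,"tz":-0.0005,"ax":0,"ay":0,"az":0,"hand":1},{"tx":0,"ty":0,"tz":0,"ax":0,"ay":0,"az":0,"hand":1}])

```text
time_s: 8.65
tcp_pos: [0.5538, 0.1334, 0.1597]
ee_rot: [[0.997, -0.077, -0.0], [-0.077, -0.997, 0.0], [-0.0, 0.0, -1.0]]
contact_force: [-0.3, 0.0, -1.4]
finger_gap: 0.164
finger_force: 60.0
```

```bash
python3 feel.py
```

```text
F [-0.12 -0.01 -1.13] Fz [-1.4 -1.6 -1.6  0.2 -1.3] tcp [0.5538 0.1334 0.1596] 8.85
pawl z along y [np.float64(0.1799), np.float64(0.1774), np.float64(0.1773), np.float64(0.1772), np.float64(0.1772), np.float64(0.1772)]
```

Request:
drive_tool(targets=[{"tx":0,"ty":0,"tz":-0.0005,"ax":0,"ay":0,"az":0,"hand":1},{"tx":0,"ty":0,"tz":-0.0005,"ax":0,"ay":0,"az":0,"hand":1},{"tx":0,"ty":0,"tz":0,"ax":0,"ay":0,"az":0,"hand":1}])

```text
time_s: 9.2
tcp_pos: [0.5538, 0.1334, 0.1605]
ee_rot: [[0.997, -0.077, -0.0], [-0.077, -0.997, -0.0], [-0.0, 0.0, -1.0]]
contact_force: [1.5, 0.8, -3.1]
finger_gap: 0.167
finger_force: 60.0
```

```bash
python3 feel.py
```

```text
F [ 1.08 -0.06 -3.24] Fz [-3.1 -3.1 -3.3 -2.3 -4.5] tcp [0.5538 0.1334 0.1605] 9.4
pawl z along y [np.float64(0.1799), np.float64(0.1774), np.float64(0.1773), np.float64(0.1773), np.float64(0.1774), np.float64(0.1773)]
```

Contact felt: +2.2 N at TCP 0.1605. I go on in small steps.

Request:
drive_tool(targets=[{"tx":0,"ty":0,"tz":-0.0002,"ax":0,"ay":0,"az":0,"hand":1},{"tx":0,"ty":0,"tz":-0.0002,"ax":0,"ay":0,"az":0,"hand":1},{"tx":0,"ty":0,"tz":0,"ax":0,"ay":0,"az":0,"hand":1}])

```text
time_s: 9.75
tcp_pos: [0.5538, 0.1334, 0.161]
ee_rot: [[0.997, -0.077, -0.0], [-0.077, -0.997, -0.0], [-0.0, 0.0, -1.0]]
contact_force: [1.2, -0.4, -3.3]
finger_gap: 0.166
finger_force: 60.0
```

```bash
python3 feel.py
```

```text
F [ 0.77  0.06 -3.44] Fz [-3.3 -3.3 -4.1 -3.4 -3. ] tcp [0.5538 0.1334 0.161 ] 9.95
pawl z along y [np.float64(0.1799), np.float64(0.1776), np.float64(0.1778), np.float64(0.178), np.float64(0.1781), np.float64(0.1783)]
```

Request:
drive_tool(targets=[{"tx":0,"ty":0,"tz":-0.0003,"ax":0,"ay":0,"az":0,"hand":1},{"tx":0,"ty":0,"tz":-0.0003,"ax":0,"ay":0,"az":0,"hand":1},{"tx":0,"ty":0,"tz":-0.0003,"ax":0,"ay":0,"az":0,"hand":1},{"tx":0,"ty":0,"tz":0,"ax":0,"ay":0,"az":0,"hand":1}])

```text
time_s: 10.4
tcp_pos: [0.5539, 0.1334, 0.162]
ee_rot: [[0.997, -0.077, 0.0], [-0.077, -0.997, 0.0], [0.0, -0.0, -1.0]]
contact_force: [-0.0, -0.3, -4.3]
finger_gap: 0.166
finger_force: 60.0
```

```bash
python3 feel.py
```

```text
F [ 0.41 -0.26 -3.8 ] Fz [-4.3 -4.6 -3.8 -3.6 -2.6] tcp [0.5538 0.1334 0.162 ] 10.6
pawl z along y [np.float64(0.1798), np.float64(0.1783), np.float64(0.1788), np.float64(0.1793), np.float64(0.1798), np.float64(0.1803)]
```

Request:
drive_tool(targets=[{"tx":0,"ty":0,"tz":-0.0003,"ax":0,"ay":0,"az":0,"hand":1},{"tx":0,"ty":0,"tz":-0.0003,"ax":0,"ay":0,"az":0,"hand":1},{"tx":0,"ty":0,"tz":-0.0003,"ax":0,"ay":0,"az":0,"hand":1},{"tx":0,"ty":0,"tz":0,"ax":0,"ay":0,"az":0,"hand":1}])

```text
time_s: 11.05
tcp_pos: [0.5538, 0.1334, 0.1629]
ee_rot: [[0.997, -0.077, -0.0], [-0.077, -0.997, 0.0], [-0.0, -0.0, -1.0]]
contact_force: [-0.0, 1.5, -3.9]
finger_gap: 0.168
finger_force: 60.0
```

```bash
python3 feel.py
```

```text
F [ 0.25  0.82 -3.16] Fz [-3.9 -2.9 -3.4 -2.3 -3.3] tcp [0.5538 0.1334 0.1629] 11.25
pawl z along y [np.float64(0.1799), np.float64(0.1788), np.float64(0.1797), np.float64(0.1806), np.float64(0.1814), np.float64(0.1821)]
```

Request:
drive_tool(targets=[{"tx":0,"ty":0,"tz":-0.0003,"ax":0,"ay":0,"az":0,"hand":1},{"tx":0,"ty":0,"tz":-0.0003,"ax":0,"ay":0,"az":0,"hand":1},{"tx":0,"ty":0,"tz":-0.0003,"ax":0,"ay":0,"az":0,"hand":1},{"tx":0,"ty":0,"tz":-0.0003,"ax":0,"ay":0,"az":0,"hand":1},{"tx":0,"ty":0,"tz":0,"ax":0,"ay":0,"az":0,"hand":1}])

```text
time_s: 11.8
tcp_pos: [0.5539, 0.1334, 0.1641]
ee_rot: [[0.997, -0.077, 0.0], [-0.077, -0.997, 0.0], [0.0, -0.0, -1.0]]
contact_force: [-0.7, 0.9, -1.5]
finger_gap: 0.162
finger_force: 60.0
```

Request:
drive_tool(targets=[{"tx":0,"ty":0,"tz":-0.0003,"ax":0,"ay":0,"az":0,"hand":1},{"tx":0,"ty":0,"tz":-0.0003,"ax":0,"ay":0,"az":0,"hand":1},{"tx":0,"ty":0,"tz":-0.0003,"ax":0,"ay":0,"az":0,"hand":1},{"tx":0,"ty":0,"tz":-0.0003,"ax":0,"ay":0,"az":0,"hand":1},{"tx":0,"ty":0,"tz":0,"ax":0,"ay":0,"az":0,"hand":1}])

```text
time_s: 12.3
tcp_pos: [0.5539, 0.1334, 0.1653]
ee_rot: [[0.997, -0.077, 0.0], [-0.077, -0.997, 0.0], [0.0, -0.0, -1.0]]
contact_force: [-0.2, 0.1, -2.7]
finger_gap: 0.169
finger_force: 60.0
```

```bash
python3 feel.py; cat > plat.py <<'E'
from h import *
c=camera("side"); R=cv2.Rodrigues(np.array(c["rvec"],float))[0]
v,u=np.nonzero(c["range_z"]>0); P=world(c,u,v)
a=np.radians(-4.3); D=P[:,:2]-[.6596,.1756]; X=D[:,0]*np.cos(a)+D[:,1]*np.sin(a); Y=-D[:,0]*np.sin(a)+D[:,1]*np.cos(a)
q=(X>-40)&(X>-.04)&(X<.1)&(Y>.05)&(Y<.18)&(P[:,2]>.02)&(P[:,2]<.32)
h,e=np.histogram(P[q,2],bins=np.arange(.02,.33,.005)); print("peaks",[(round(e[i],3),int(h[i])) for i in np.argsort(-h)[:6]],"zmax",np.percentile(P[q,2],98).round(4))
save(c["img"],"s_now.png"); print(sensors.state()["time_s"],sensors.state()["contact_force"])
E
python3 plat.py
```

```text
F [-0.35  0.26 -2.54] Fz [-2.7 -2.7 -1.4 -2.9 -2.9] tcp [0.5539 0.1334 0.1653] 12.5
pawl z along y [np.float64(0.1799), np.float64(0.1804), np.float64(0.1822), np.float64(0.1841), np.float64(0.186), np.float64(0.1876)]
peaks [(np.float64(0.095), 225), (np.float64(0.09), 42), (np.float64(0.16), 37), (np.float64(0.155), 35), (np.float64(0.15), 31), (np.float64(0.145), 29)] zmax 0.1662
12.6 [-0.6877056   0.61736885 -2.49983422]
```

The pawl is held 4.9 mm up with about 1.6 N. I hold here and watch the platform.

Request:
drive_tool(targets=[{"tx":0,"ty":0,"tz":0,"ax":0,"ay":0,"az":0,"hand":1},{"tx":0,"ty":0,"tz":0,"ax":0,"ay":0,"az":0,"hand":1},{"tx":0,"ty":0,"tz":0,"ax":0,"ay":0,"az":0,"hand":1},{"tx":0,"ty":0,"tz":0,"ax":0,"ay":0,"az":0,"hand":1},{"tx":0,"ty":0,"tz":0,"ax":0,"ay":0,"az":0,"hand":1}])

```text
time_s: 13.1
tcp_pos: [0.5538, 0.1334, 0.1653]
ee_rot: [[0.997, -0.077, 0.0], [-0.077, -0.997, 0.0], [0.0, -0.0, -1.0]]
contact_force: [0.3, 1.0, -1.8]
finger_gap: 0.164
finger_force: 60.0
```

Request:
drive_tool(targets=[{"tx":0,"ty":0,"tz":0,"ax":0,"ay":0,"az":0,"hand":1},{"tx":0,"ty":0,"tz":0,"ax":0,"ay":0,"az":0,"hand":1},{"tx":0,"ty":0,"tz":0,"ax":0,"ay":0,"az":0,"hand":1},{"tx":0,"ty":0,"tz":0,"ax":0,"ay":0,"az":0,"hand":1},{"tx":0,"ty":0,"tz":0,"ax":0,"ay":0,"az":0,"hand":1}])

```text
time_s: 13.6
tcp_pos: [0.5538, 0.1334, 0.1652]
ee_rot: [[0.997, -0.077, -0.0], [-0.077, -0.997, 0.0], [-0.0, -0.0, -1.0]]
contact_force: [-0.6, 0.6, -3.2]
finger_gap: 0.167
finger_force: 60.0
```

```bash
python3 plat.py
```

```text
peaks [(np.float64(0.07), 161), (np.float64(0.065), 80), (np.float64(0.13), 30), (np.float64(0.135), 26), (np.float64(0.125), 23), (np.float64(0.115), 19)] zmax 0.1406
13.65 [ 0.11403142  0.53075638 -2.40368195]
```

Request:
drive_tool(targets=[{"tx":0,"ty":0,"tz":0,"ax":0,"ay":0,"az":0,"hand":1},{"tx":0,"ty":0,"tz":0,"ax":0,"ay":0,"az":0,"hand":1},{"tx":0,"ty":0,"tz":0,"ax":0,"ay":0,"az":0,"hand":1},{"tx":0,"ty":0,"tz":0,"ax":0,"ay":0,"az":0,"hand":1},{"tx":0,"ty":0,"tz":0,"ax":0,"ay":0,"az":0,"hand":1}])

```text
time_s: 14.15
tcp_pos: [0.5539, 0.1334, 0.1652]
ee_rot: [[0.997, -0.077, -0.0], [-0.077, -0.997, 0.0], [-0.0, -0.0, -1.0]]
contact_force: [0.8, 0.6, -2.3]
finger_gap: 0.168
finger_force: 60.0
```

Request:
drive_tool(targets=[{"tx":0,"ty":0,"tz":0,"ax":0,"ay":0,"az":0,"hand":1},{"tx":0,"ty":0,"tz":0,"ax":0,"ay":0,"az":0,"hand":1},{"tx":0,"ty":0,"tz":0,"ax":0,"ay":0,"az":0,"hand":1},{"tx":0,"ty":0,"tz":0,"ax":0,"ay":0,"az":0,"hand":1},{"tx":0,"ty":0,"tz":0,"ax":0,"ay":0,"az":0,"hand":1}])

```text
time_s: 14.65
tcp_pos: [0.5539, 0.1334, 0.1652]
ee_rot: [[0.997, -0.077, -0.0], [-0.077, -0.997, 0.0], [-0.0, -0.0, -1.0]]
contact_force: [0.4, 0.4, -3.0]
finger_gap: 0.166
finger_force: 60.0
```

```bash
python3 plat.py; python3 feel.py
```

```text
peaks [(np.float64(0.045), 195), (np.float64(0.05), 68), (np.float64(0.115), 22), (np.float64(0.105), 19), (np.float64(0.11), 16), (np.float64(0.1), 15)] zmax 0.1179
14.7 [ 0.3527627   0.72763348 -2.69033048]
F [-0.26  0.43 -2.52] Fz [-2.7 -1.9 -2.4 -2.8 -2.8] tcp [0.5539 0.1334 0.1652] 14.9
pawl z along y [np.float64(0.1799), np.float64(0.1804), np.float64(0.1823), np.float64(0.1841), np.float64(0.1859), np.float64(0.1875)]
```

Request:
drive_tool(targets=[{"tx":0,"ty":0,"tz":0,"ax":0,"ay":0,"az":0,"hand":1},{"tx":0,"ty":0,"tz":0,"ax":0,"ay":0,"az":0,"hand":1},{"tx":0,"ty":0,"tz":0,"ax":0,"ay":0,"az":0,"hand":1},{"tx":0,"ty":0,"tz":0,"ax":0,"ay":0,"az":0,"hand":1},{"tx":0,"ty":0,"tz":0,"ax":0,"ay":0,"az":0,"hand":1}])

```text
time_s: 15.45
tcp_pos: [0.5539, 0.1334, 0.1652]
ee_rot: [[0.997, -0.077, 0.0], [-0.077, -0.997, 0.0], [0.0, -0.0, -1.0]]
contact_force: [-0.3, 0.5, -3.1]
finger_gap: 0.163
finger_force: 60.0
```

Request:
drive_tool(targets=[{"tx":0,"ty":0,"tz":0,"ax":0,"ay":0,"az":0,"hand":1},{"tx":0,"ty":0,"tz":0,"ax":0,"ay":0,"az":0,"hand":1},{"tx":0,"ty":0,"tz":0,"ax":0,"ay":0,"az":0,"hand":1},{"tx":0,"ty":0,"tz":0,"ax":0,"ay":0,"az":0,"hand":1},{"tx":0,"ty":0,"tz":0,"ax":0,"ay":0,"az":0,"hand":1}])

```text
time_s: 15.95
tcp_pos: [0.5538, 0.1334, 0.1652]
ee_rot: [[0.997, -0.077, -0.0], [-0.077, -0.997, 0.0], [-0.0, 0.0, -1.0]]
contact_force: [-0.9, 0.1, -2.3]
finger_gap: 0.167
finger_force: 60.0
```

```bash
python3 plat.py
```

```text
peaks [(np.float64(0.045), 193), (np.float64(0.05), 66), (np.float64(0.11), 19), (np.float64(0.115), 19), (np.float64(0.105), 18), (np.float64(0.1), 14)] zmax 0.1184
16.0 [ 0.16828381  0.06262536 -2.67721986]
```

Request:
drive_tool(targets=[{"tx":0,"ty":0,"tz":0,"ax":0,"ay":0,"az":0,"hand":1},{"tx":0,"ty":0,"tz":0,"ax":0,"ay":0,"az":0,"hand":1},{"tx":0,"ty":0,"tz":0,"ax":0,"ay":0,"az":0,"hand":1},{"tx":0,"ty":0,"tz":0,"ax":0,"ay":0,"az":0,"hand":1},{"tx":0,"ty":0,"tz":0,"ax":0,"ay":0,"az":0,"hand":1}])

```text
time_s: 16.5
tcp_pos: [0.5539, 0.1334, 0.1653]
ee_rot: [[0.997, -0.077, 0.0], [-0.077, -0.997, 0.0], [0.0, -0.0, -1.0]]
contact_force: [-0.5, 0.5, -2.5]
finger_gap: 0.167
finger_force: 60.0
```

Request:
drive_tool(targets=[{"tx":0,"ty":0,"tz":0,"ax":0,"ay":0,"az":0,"hand":1},{"tx":0,"ty":0,"tz":0,"ax":0,"ay":0,"az":0,"hand":1},{"tx":0,"ty":0,"tz":0,"ax":0,"ay":0,"az":0,"hand":1},{"tx":0,"ty":0,"tz":0,"ax":0,"ay":0,"az":0,"hand":1},{"tx":0,"ty":0,"tz":0,"ax":0,"ay":0,"az":0,"hand":1}])

```text
time_s: 17.0
tcp_pos: [0.5539, 0.1334, 0.1652]
ee_rot: [[0.997, -0.077, 0.0], [-0.077, -0.997, -0.0], [0.0, 0.0, -1.0]]
contact_force: [0.6, 1.0, -2.2]
finger_gap: 0.163
finger_force: 60.0
```

```bash
python3 plat.py; python3 -c "
import cv2;cv2.imwrite('pics/crop3.png',cv2.resize(cv2.imread('pics/s_now.png')[110:230,270:390],None,fx=4,fy=4,interpolation=3))"
```

```text
peaks [(np.float64(0.045), 201), (np.float64(0.05), 64), (np.float64(0.11), 21), (np.float64(0.115), 20), (np.float64(0.1), 17), (np.float64(0.105), 15)] zmax 0.1177
17.05 [-0.34970465  0.39784846 -3.07068014]
```

View pics/crop3.png

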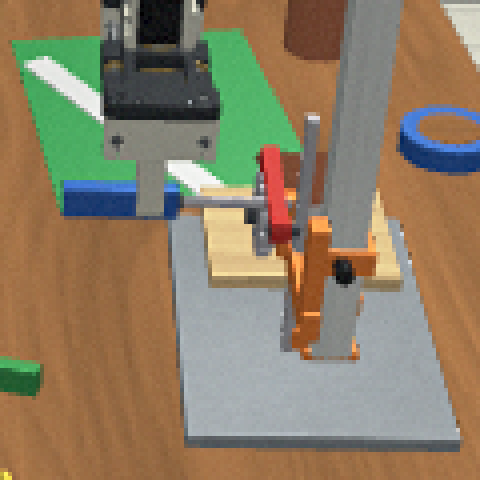

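The platform has stood still at top z 0.048 (74 mm below its start) since 14.7 s with the pawl clear, so it is on the end stop. In the picture it lies low behind the pawl at (300,235). I lower the rod and draw it out.

Request:
drive_tool(targets=[{"tx":0,"ty":0,"tz":0.002,"ax":0,"ay":0,"az":0,"hand":1},{"tx":0,"ty":0,"tz":0.003,"ax":0,"ay":0,"az":0,"hand":1},{"tx":0,"ty":0,"tz":0.004,"ax":0,"ay":0,"az":0,"hand":1},{"tx":0,"ty":0,"tz":0.006,"ax":0,"ay":0,"az":0,"hand":1},{"tx":0,"ty":0,"tz":0,"ax":0,"ay":0,"az":0,"hand":1}])

```text
time_s: 17.55
tcp_pos: [0.5534, 0.1333, 0.1493]
ee_rot: [[0.997, -0.077, -0.001], [-0.077, -0.997, -0.0], [-0.001, 0.0, -1.0]]
contact_force: [0.8, -0.5, -0.9]
finger_gap: 0.169
finger_force: 60.0
```

Request:
drive_tool(targets=[{"tx":-0.01,"ty":0,"tz":0,"ax":0,"ay":0,"az":0,"hand":1},{"tx":-0.02,"ty":0,"tz":0,"ax":0,"ay":0,"az":0,"hand":1},{"tx":-0.025,"ty":0,"tz":0,"ax":0,"ay":0,"az":0,"hand":1},{"tx":-0.025,"ty":0,"tz":0,"ax":0,"ay":0,"az":0,"hand":1},{"tx":0,"ty":0,"tz":0,"ax":0,"ay":0,"az":0,"hand":1}])

```text
time_s: 18.05
tcp_pos: [0.4713, 0.1397, 0.1503]
ee_rot: [[0.997, -0.077, -0.001], [-0.077, -0.997, -0.0], [-0.001, 0.0, -1.0]]
contact_force: [-0.1, 0.2, 0.1]
finger_gap: 0.168
finger_force: 60.0
```

```bash
python3 look.py w4 | grep rod; python3 plat.py
```

```text
rod 2273 tip a 0.10023787908947829 b mean -0.0007220138063273007 z top [0.15928899 0.1603982 ] slope -0.0037756181892195178
peaks [(np.float64(0.045), 217), (np.float64(0.05), 75), (np.float64(0.11), 23), (np.float64(0.1), 17), (np.float64(0.115), 17), (np.float64(0.105), 14)] zmax 0.1189
18.3 [-0.36521316  0.0652636  -1.0379459 ]
```

Request:
drive_tool(targets=[{"tx":0,"ty":0.03,"tz":0,"ax":0,"ay":0,"az":0,"hand":1},{"tx":0.005,"ty":0.043,"tz":0,"ax":0,"ay":0,"az":0,"hand":1},{"tx":0.005,"ty":0.043,"tz":0,"ax":0,"ay":0,"az":0,"hand":1},{"tx":0.005,"ty":0.043,"tz":0,"ax":0,"ay":0,"az":0,"hand":1},{"tx":0.005,"ty":0.043,"tz":0,"ax":0,"ay":0,"az":0,"hand":1}])

```text
time_s: 18.8
tcp_pos: [0.4788, -0.0654, 0.1503]
ee_rot: [[0.997, -0.078, 0.0], [-0.078, -0.997, -0.0], [0.0, 0.0, -1.0]]
contact_force: [1.6, 1.2, -0.9]
finger_gap: 0.166
finger_force: 60.0
```

Request:
drive_tool(targets=[{"tx":0.005,"ty":0.043,"tz":0,"ax":0,"ay":0,"az":0,"hand":1},{"tx":0.005,"ty":0.043,"tz":0,"ax":0,"ay":0,"az":0,"hand":1},{"tx":0.005,"ty":0.045,"tz":0,"ax":0,"ay":0,"az":0,"hand":1},{"tx":0.005,"ty":0.045,"tz":0,"ax":0,"ay":0,"az":0,"hand":1},{"tx":0,"ty":0,"tz":0.03,"ax":0,"ay":0,"az":3.7,"hand":1}])

```text
time_s: 19.3
tcp_pos: [0.487, -0.2466, 0.1226]
ee_rot: [[0.989, -0.146, 0.007], [-0.146, -0.989, -0.005], [0.007, 0.004, -1.0]]
contact_force: [0.7, 0.1, -2.3]
finger_gap: 0.167
finger_force: 60.0
```

Request:
drive_tool(targets=[{"tx":0,"ty":0,"tz":0.03,"ax":0,"ay":0,"az":0,"hand":1},{"tx":0,"ty":0,"tz":0.03,"ax":0,"ay":0,"az":0,"hand":1},{"tx":0,"ty":0,"tz":0.025,"ax":0,"ay":0,"az":0,"hand":1},{"tx":0,"ty":0,"tz":0,"ax":0,"ay":0,"az":0,"hand":1},{"tx":0,"ty":0,"tz":0,"ax":0,"ay":0,"az":0,"hand":1}])

```text
time_s: 19.8
tcp_pos: [0.4851, -0.2407, 0.0355]
ee_rot: [[0.99, -0.142, -0.0], [-0.142, -0.99, 0.0], [-0.0, -0.0, -1.0]]
contact_force: [0.6, -0.0, -0.5]
finger_gap: 0.17
finger_force: 60.0
```

Request:
drive_tool(targets=[{"tx":0,"ty":0,"tz":0.01,"ax":0,"ay":0,"az":0,"hand":1},{"tx":0,"ty":0,"tz":0.01,"ax":0,"ay":0,"az":0,"hand":1},{"tx":0,"ty":0,"tz":0.003,"ax":0,"ay":0,"az":0,"hand":1},{"tx":0,"ty":0,"tz":0.001,"ax":0,"ay":0,"az":0,"hand":1},{"tx":0,"ty":0,"tz":0,"ax":0,"ay":0,"az":0,"hand":1}])

```text
time_s: 20.3
tcp_pos: [0.4845, -0.2403, 0.0116]
ee_rot: [[0.99, -0.141, -0.001], [-0.141, -0.99, 0.0], [-0.001, -0.0, -1.0]]
contact_force: [-2.6, 0.3, 5.6]
finger_gap: 0.169
finger_force: 60.0
```

Request:
drive_tool(targets=[{"tx":0,"ty":0,"tz":0,"ax":0,"ay":0,"az":0,"hand":0.2},{"tx":0,"ty":0,"tz":0,"ax":0,"ay":0,"az":0,"hand":0.2},{"tx":0,"ty":0,"tz":0,"ax":0,"ay":0,"az":0,"hand":0.2},{"tx":0,"ty":0,"tz":0,"ax":0,"ay":0,"az":0,"hand":0.2},{"tx":0,"ty":0,"tz":0,"ax":0,"ay":0,"az":0,"hand":0.2}])

```text
time_s: 20.8
tcp_pos: [0.4848, -0.2404, 0.0112]
ee_rot: [[0.99, -0.142, 0.0], [-0.142, -0.99, -0.0], [0.0, 0.0, -1.0]]
contact_force: [0.3, 0.3, 0.7]
finger_gap: 0.398
finger_force: 0.0
```

Request:
drive_tool(targets=[{"tx":0,"ty":0,"tz":-0.02,"ax":0,"ay":0,"az":0,"hand":0.2},{"tx":0,"ty":0,"tz":-0.04,"ax":0,"ay":0,"az":0,"hand":0.2},{"tx":0,"ty":0,"tz":-0.04,"ax":0,"ay":0,"az":0,"hand":0.2},{"tx":0,"ty":0,"tz":-0.03,"ax":0,"ay":0,"az":0,"hand":0.2},{"tx":0,"ty":0,"tz":0,"ax":0,"ay":0,"az":0,"hand":0.2}])

```text
time_s: 21.3
tcp_pos: [0.4865, -0.2414, 0.1452]
ee_rot: [[0.99, -0.141, 0.006], [-0.141, -0.99, -0.004], [0.006, 0.003, -1.0]]
contact_force: [0.2, 0.4, -1.0]
finger_gap: 0.401
finger_force: 0.0
```

```bash
python3 - <<'E'
from h import *
c,u,v,P,s=wristpts(lambda i:(i[...,2]>i[...,0]+50)&(i[...,2]>90))
m=np.all((P>[.34,-.32,.005])&(P<[.62,-.16,.05]),1);P=P[m]
print(len(P),cv2.minAreaRect(P[:,:2].astype(np.float32)*1000),np.percentile(P[:,2],[5,50,95]),s["tcp_pos"],s["finger_gap"])
o=np.zeros((420,800,3),np.uint8); o[:,:560]=c["img"]; t=camera("side")["img"]; o[:360,560:]=cv2.resize(t[110:230,310:390],None,fx=3,fy=3); save(o,"fin.png")
E
python3 plat.py
```

```text
1288 ((466.1951904296875, -237.01507568359375), (14.874018669128418, 78.88861083984375), 81.39722442626953) [0.02707317 0.02828692 0.02948277] [ 0.486461   -0.24140936  0.14518338] 0.40056394212748564
peaks [(np.float64(0.045), 217), (np.float64(0.05), 68), (np.float64(0.11), 23), (np.float64(0.105), 20), (np.float64(0.115), 16), (np.float64(0.1), 12)] zmax 0.1185
21.45 [-1.02222976 -0.41087144  1.03393204]
```

View pics/fin.png

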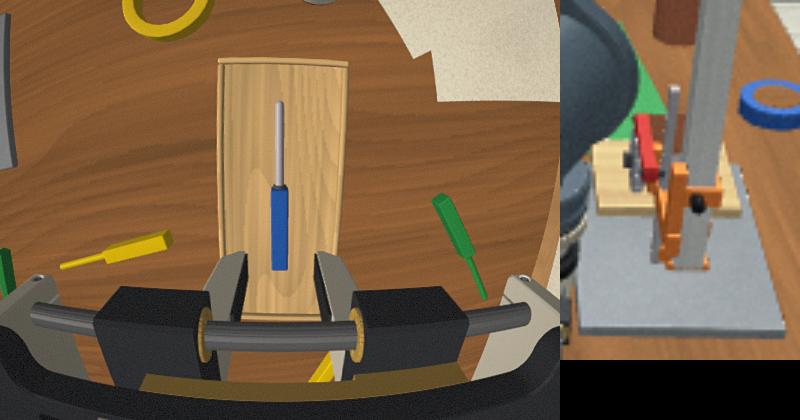

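The rod lies flat in its tray at (280,190), released, with the gripper clear above it. The platform is still down, so I hand in.

```bash
python3 -c "
from cell import hand_in
print(hand_in())"
```

```text
the job is handed in; nothing more can be done
None
```

I handed the job in, and no verdict came back: by my measurements the platform is fully down, the rod lies flat and released in its tray, and the pawl was lifted by feel with about 3 N.

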